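# Cull the short label holder, press a good one behind the shelf lip

## Task

One of the three label holders standing in the wooden strip is an odd one, cut too short: its face is only about two thirds as wide as the other two: first drop that one into the bowl. Then take either of the full-width holders, push its tongue down behind the lip in the middle bay of the shelf's label channel until its spring clip is fully down, and finish while still holding it pressed home there. Leave the other full-width holder standing in the strip and everything else where it is.

Things in the scene. Friction and masses are not known exactly. Their poses are not given: they have to be found in the camera images.
- holder_a_grip (a point): full-width label holder, upright in the strip: grey head 56 mm wide (y), 12 thick (x), 38 tall with a paper card on both faces, over a tongue as wide, 5 thick (x), 29 long (67 tall in all, both faces alike, about 40 g). This point: middle of the head's width and thickness, 14 below its top, 53 above the tongue's foot. Grasp the 12 mm thickness here; z up
- holder_b_grip (a point): the other full-width label holder, upright in the strip: grey head 56 mm wide (y), 12 thick (x), 38 tall with a paper card on both faces, over a tongue as wide, 5 thick (x), 29 long (67 tall in all, both faces alike, about 40 g). This point: middle of the head's width and thickness, 14 below its top, 53 above the tongue's foot. Grasp the 12 mm thickness here; z up
- holder_short_grip (a point): the short label holder, upright in the strip: grey head 36 mm wide (y), 12 thick (x), 38 tall with a paper card on both faces, over a tongue as wide, 5 thick (x), 29 long (67 tall in all, both faces alike, about 40 g). This point: middle of the head's width and thickness, 14 below its top, 53 above the tongue's foot. Grasp the 12 mm thickness here; z up
- holder_a: the same holder; origin at the foot of its tongue
- holder_b: the same holder; origin at the foot of its tongue
- holder_short: the same holder; origin at the foot of its tongue
- holder_a_foot (a point): middle of the lower end of its tongue
- holder_b_foot (a point): middle of the lower end of its tongue
- strip: fixed wooden strip lying on the 4 mm bench mat, 44 mm (x) x 250 mm (y) x 28 mm tall, with three upright slots in a row 80 mm apart along y, 8 x 61 mm and 22 mm deep, one holder in each in any order; origin in the middle of its underside; the holders start with their axes parallel to it
- bowl: dark open bowl for rejects, 145 mm across the rim, 68 mm tall, loose; origin in the middle of its underside
- label_shelf: fixed low grey parts shelf, 240 mm wide (y), top of deck 60 mm above the bench; along its front runs an aluminium label channel, open upward, between the shelf's front and a 3 mm lip with flared upper edge. Origin at bench level under the middle of the channel; x from front to back, y along the channel, z up; deck from x = 5 to 129 mm
- bay_mouth (a point): middle of the mouth of the channel's middle bay, level with the deck. The bay is 62 mm long (y, between two stops), the gap behind the lip 8 mm (x). A spring clip lies 17 mm below the mouth (4 N starts it); it sinks 6 mm to a hard stop (10 N). Fully home, a tongue's foot is 23 mm below the mouth, the head's lower edge 6 mm above it
- clip (a joint): spring clip at the bottom of the bay: 0 up, 0.006 m pushed fully down; springs back when let go
- spray_bottle: small clear bottle, 38 mm across, 120 mm tall; loose bystander, origin in the middle of its underside
- tap: black tool 78 mm long, 14 mm thick, lying; loose bystander, origin in the middle of its underside
- push_pin: pin with a ribbed black head, 72 mm long, lying; loose bystander, origin in the middle of its underside
- flange_disc: black disc with hub, 57 mm across, 20 mm tall, on the shelf deck; loose bystander, origin in the middle of its underside
- thumb_nut: black nut, 20 mm across, 9 mm tall, on the shelf deck; loose bystander, origin in the middle of its underside
Things that resemble listed ones, but are neither listed nor needed, are in the scene too. What is shaped like the holder_a but orange or yellow is not meant.

How it is judged (in metres and radians):
On the way, in this order (a step that is already met when the one before it is completed fails the run):
1. the short holder lies in the bowl, let go (horizontal distance between holder_short_grip and bowl below 0.07 m and height (world z) of holder_short_grip below 0.095 m and contact force between holder_short and bowl above 0.05 N and contact force between the fingers and holder_short below 0.05 N and linear speed of holder_short below 0.05 m/s and angle between bowl's own z axis and vertical below 0.2 rad), for 0.2 s.
2. a full-width holder is held pressed home in the bay (((z of holder_a_foot in the frame of label_shelf between 0.033 and 0.0395 m and x of holder_a_foot in the frame of label_shelf between -0.004 and 0.004 m and y of holder_a_foot in the frame of label_shelf between -0.006 and 0.006 m and angle between holder_a's own z axis and vertical below 0.12 rad and value of joint clip above 0.0048 m and contact force between the fingers and holder_a above 2 N and height (world z) of holder_b_foot below 0.016 m and angle between holder_b's own z axis and vertical below 0.3 rad and horizontal distance between holder_b_foot and strip below 0.095 m and contact force between the fingers and holder_b below 0.2 N) or (z of holder_b_foot in the frame of label_shelf between 0.033 and 0.0395 m and x of holder_b_foot in the frame of label_shelf between -0.004 and 0.004 m and y of holder_b_foot in the frame of label_shelf between -0.006 and 0.006 m and angle between holder_b's own z axis and vertical below 0.12 rad and value of joint clip above 0.0048 m and contact force between the fingers and holder_b above 2 N and height (world z) of holder_a_foot below 0.016 m and angle between holder_a's own z axis and vertical below 0.3 rad and horizontal distance between holder_a_foot and strip below 0.095 m and contact force between the fingers and holder_a below 0.2 N))), for 0.2 s.
At the end, for the whole second after the job is handed in: Short holder at rest in the upright bowl, let go; one full-width holder in the bay, upright within 7 degrees, within 6 mm of its middle, clip down at least 4.8 of 6 mm, fingers bearing on the holder with over 2 N; the other full-width holder stands untouched in the strip (all of step 1 and ((z of holder_a_foot in the frame of label_shelf between 0.033 and 0.0395 m and x of holder_a_foot in the frame of label_shelf between -0.004 and 0.004 m and y of holder_a_foot in the frame of label_shelf between -0.006 and 0.006 m and angle between holder_a's own z axis and vertical below 0.12 rad and value of joint clip above 0.0048 m and contact force between the fingers and holder_a above 2 N and height (world z) of holder_b_foot below 0.016 m and angle between holder_b's own z axis and vertical below 0.3 rad and horizontal distance between holder_b_foot and strip below 0.095 m and contact force between the fingers and holder_b below 0.2 N) or (z of holder_b_foot in the frame of label_shelf between 0.033 and 0.0395 m and x of holder_b_foot in the frame of label_shelf between -0.004 and 0.004 m and y of holder_b_foot in the frame of label_shelf between -0.006 and 0.006 m and angle between holder_b's own z axis and vertical below 0.12 rad and value of joint clip above 0.0048 m and contact force between the fingers and holder_b above 2 N and height (world z) of holder_a_foot below 0.016 m and angle between holder_a's own z axis and vertical below 0.3 rad and horizontal distance between holder_a_foot and strip below 0.095 m and contact force between the fingers and holder_a below 0.2 N))); the arm keeps its last pose, push and grip.
It fails at once if a bystander is moved by more than 3 cm (distance of any of spray_bottle, tap, push_pin, flange_disc, thumb_nut from where it was at the start of the episode above 0.03 m).
It fails at once if the bowl is moved by more than 5 cm (distance of bowl from where it was at the start of the episode above 0.05 m).
It also fails if it takes over 54 s, if anything falls off the work surface, if the arm or the gripper's body presses on something with over 40 N, if the wrist force passes 120 N, or if a joint passes its speed limit or range.

## Robot

A 7-joint arm with a two-finger parallel gripper is mounted at the origin on a cart in front of the work surface, level with it; the furniture and walls round the work are solid. World frame = base frame: x ahead of the robot, y to its left, z up, the work surface at z = 0. Lengths are in mm, angles in rad, forces in N, time in s.
With the tool pointing down it reaches from about 425 to 950 mm from the base axis. Payload 4.7 kg.
Tool frame: the origin (TCP) lies midway between the tips of the shut fingers; the grasp point (between the pads) lies 19 mm behind it (manip.grasp_offset is the z of the grasp point in the tool frame, in mm); z points along the fingers, y is the line along which they close (so a half turn about z gives the same grasp; the last joint's range is limited). The gripper opens to 85 mm and grips with 20 to 120 N. Pads are 22 mm wide; open, the fingers measure 114 mm over their backs; the gripper's body (76 mm by 85 mm) begins 54 mm behind the grasp point. The pads swing forward as they close: fully open they stand 13 mm farther back than shut.
Start: joints at [1.273, 0.469, -0.049, 1.532, 0.024, 1.141, -0.082], TCP at [179.309, -650.766, 231.335] pointing down, gripper open.
Joint ranges: [-2.59, 2.59], [-0.33, 1.99], [-1.39, 1.29], [0.1, 2.45], [-1.04, 4.18], [0.21, 1.99], [-2.66, 2.66]. Speed limits (rad/s): [2.57, 2.57, 3.14, 3.14, 3.14, 3.14, 3.14].

## Interface

Orientations are given as a unit quaternion [w, x, y, z].
In Python, from station import telemetry, optics, manip, finder gives the robot as it stands.
- The arm moves only by the shell command python3 -m crank 'ROWS' [FORCE]. ROWS is text: rows parted by semicolons, each of 5 numbers parted by spaces: the opening, from -1 (shut) to 1 (fully open), then the shift along the tool's x, y, z scaled (see below), then the turn about the tool's z scaled (see below). A call has 1 to 12 rows; each row shifts and turns the commanded pose from where the row before left it, along the tool's axes as they then stand; what a row does not reach is not made up. The controller multiplies each number of a shift by 20 mm and each number of a turn by 4 degrees. A row lasts 1/12 s, in which the tool goes at most 41.7 mm and 7.16 degrees, less where a joint would pass 70% of its speed; a pose out of reach is approached as far as the arm can. A call with a number of a shift or a turn outside -1 to 1 is refused whole. A call with a gripper value outside its range is refused whole. The fingers move at their own pace and stop on an object; FORCE is the grip in N (left out, the last holds). Time passes only in rows, so rows that do not move let the fingers close. It gives the time, the measured TCP pose, the force, the opening and the grip force at its end, in the units of the state.
- telemetry.read_state(): the state, without advancing time (a new reading comes with each control period).
- optics.read_camera(name): name is "side" or "top" or "wrist"; returns a dict with "image" (384x512x3 uint8, red, green, blue), "depth" (384x512 float32, mm along the optical axis (not along the pixel's ray), 0 where there is no reading), "fx", "fy", "cx", "cy" (pixels), "R" (3x3) and "t" (3): a world point X has camera coordinates R X + t. Camera axes: x right, y down, z forward; pixel columns grow to the right and rows downward; lengths in mm; the calibration is good to about 2 mm. A picture is of the moment at which its call begins.
- manip.finish_job(): hands the job in; it is judged then, once.
Trained networks look in a picture, given as the dict that the camera call returned (one of the last four; its "shot" number tells which), for a name from the list of things; names that differ only in an ending like _2 or _b are one class to them, and where a whole thing is asked for, a point or a joint stands for the part that bears it (a point fixed in the world has none). Each returns a list of dicts, best first, with "score" (0 to 1); they miss things now and then, are a little off and sometimes report something else, mostly with a low value. They report only what shows in the picture. A call takes as long as a camera call. They do not tell look-alikes from the thing itself.
- finder.find_in(picture, query): "box" ([left, top, width, height] in pixels, round what is visible of it).
- finder.trace(picture, query): "pixels" (384x512 bool, what is visible of it) and "box" ([left, top, width, height] in pixels, round what is visible of it).
The state is a dict: "time": time; "q": joint angles; "joint_velocities": joint speeds; "joint_efforts": joint torques, N m; "ee_pos": TCP position; "orientation": TCP orientation; "ft_force": force on the tool from outside, world axes, zero at the start; "wrist_torque": the same for the moment, N m; "width": opening from 0.0 (shut) to 1.0 (fully open); "grasp_force": force on a finger pad.
Only numpy, scipy, OpenCV 4.12 (cv2) and the standard library are available. Lean on these libraries where they do the work, as an engineer would, in place of code of your own. Each camera call takes 0.05 s, during which the arm holds its last target. There are 200 camera calls.

## Working session

There is one attempt and no reset: what is moved stays moved. The work goes in short steps, Python scripts to look and compute and a shell command to move; the robot and the scene stay as the last step left them, time stands still between calls to the robot, and variables do not carry over. Pictures are saved under pics/ and viewed, at most 10 in all, crops included, and the job is handed in when it is done.

```bash
ls; mkdir -p pics; cat > h.py <<'E'
from station import telemetry, optics, manip, finder
import numpy as np, cv2
def world(p,m=None,uv=None):
    d=p["depth"]
    if m is not None: v,u=np.nonzero(m&(d>0))
    else: u,v=np.array(uv).T
    z=d[v,u]
    c=np.stack([(u-p["cx"])/p["fx"]*z,(v-p["cy"])/p["fy"]*z,z],1)
    return (c-p["t"])@p["R"]
def save(p,n): cv2.imwrite("pics/"+n,p["image"][:,:,::-1])
E
python3 - <<'E'
from h import *
print(telemetry.read_state(), manip.grasp_offset)
for c in("top","side"):
    p=optics.read_camera(c); save(p,c+"0.png"); print(c,p["R"].round(3).tolist(),p["t"],p["fx"])
    for q in("holder_a","holder_short","strip","bowl","label_shelf","clip","spray_bottle","tap"):
        for r in finder.trace(p,q)[:4]:
            w=world(p,r["pixels"]); 
            if len(w): print(q,round(r["score"],2),[int(x) for x in r["box"]],np.percentile(w,[2,50,98],axis=0).round(0).tolist())
E
```

```text
pics
{'time': 0.0, 'q': array([ 1.27310599,  0.46946327, -0.04859585,  1.53372896,  0.02409669,
        1.140996  , -0.08230212]), 'joint_velocities': array([ 0.00097646,  0.00049913,  0.00017285, -0.00033663,  0.00215411,
       -0.00180318, -0.00041028]), 'joint_efforts': array([ 9.48052402e-04, -5.10311043e+01, -4.69233538e-02, -2.37713706e+01,
        1.05827866e-02,  7.52776803e-03, -2.00550215e-05]), 'ee_pos': array([ 179.10750929, -650.17915328,  230.23188125]), 'orientation': array([-9.90512084e-04,  9.90980063e-01,  1.34005611e-01, -1.70078204e-04]), 'ft_force': array([ 0.70022587, -0.61801993, -0.40146095]), 'wrist_torque': array([0.01493615, 0.00092202, 0.03854947]), 'grasp_force': 0.0, 'width': 1.0046790152969824} -18.700000000000003
top [[0.01, -1.0, -0.0], [-0.974, -0.01, -0.226], [0.226, 0.002, -0.974]] [-63.34830558 514.62647639 925.09171851] 349.46807689117446
holder_a 0.77 [334, 166, 19, 12] [[561.0, -343.0, 1.0], [569.0, -315.0, 56.0], [580.0, -290.0, 69.0]]
holder_a 0.66 [164, 191, 23, 9] [[471.0, 141.0, 39.0], [478.0, 163.0, 74.0], [489.0, 192.0, 79.0]]
holder_a 
[... 1990 characters left out ...]
6.0, 72.0]]
bowl 0.75 [278, 140, 45, 34] [[366.0, -327.0, 3.0], [429.0, -291.0, 47.0], [493.0, -188.0, 68.0]]
label_shelf 0.77 [184, 141, 52, 65] [[573.0, -231.0, 4.0], [639.0, -51.0, 60.0], [724.0, 6.0, 73.0]]
clip 0.16 [268, 185, 15, 28] [[451.0, -11.0, 31.0], [459.0, 27.0, 64.0], [468.0, 40.0, 78.0]]
spray_bottle 0.63 [184, 149, 56, 58] [[573.0, -229.0, 7.0], [637.0, -50.0, 60.0], [723.0, 5.0, 72.0]]
spray_bottle 0.55 [164, 222, 23, 39] [[608.0, 221.0, 35.0], [621.0, 239.0, 79.0], [640.0, 249.0, 119.0]]
tap 0.43 [214, 213, 10, 18] [[578.0, 41.0, 1.0], [582.0, 68.0, 12.0], [590.0, 96.0, 15.0]]
tap 0.42 [196, 146, 20, 14] [[667.0, -221.0, 61.0], [689.0, -169.0, 66.0], [717.0, -152.0, 82.0]]
```

```bash
python3 - <<'E'
import cv2,numpy as np
a=cv2.imread("pics/top0.png")[100:300,120:390]; b=cv2.imread("pics/side0.png")[120:300,150:370]
a=cv2.resize(a,None,fx=2.9,fy=2.9,interpolation=3)
cv2.imwrite("pics/t1.png",a); cv2.imwrite("pics/s1.png",cv2.resize(b,None,fx=3.3,fy=3.3,interpolation=3))
E
```

```text
(no output)
```

View pics/t1.png

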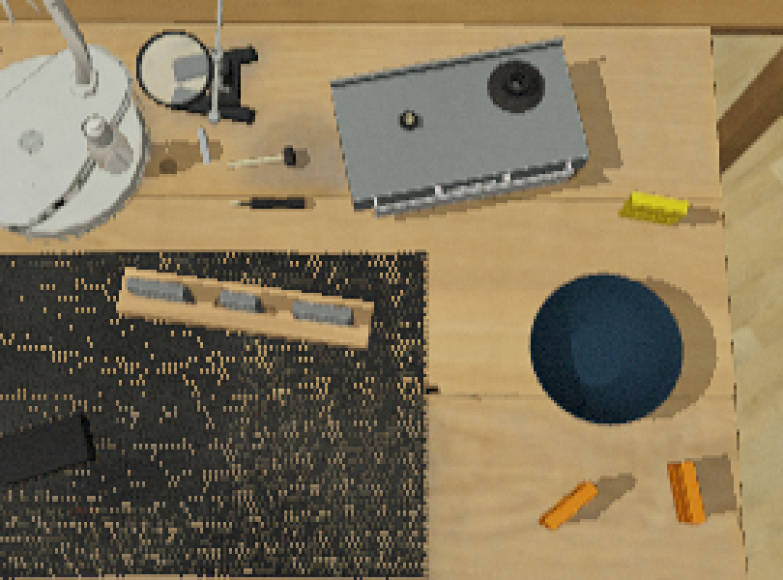

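View pics/s1.png

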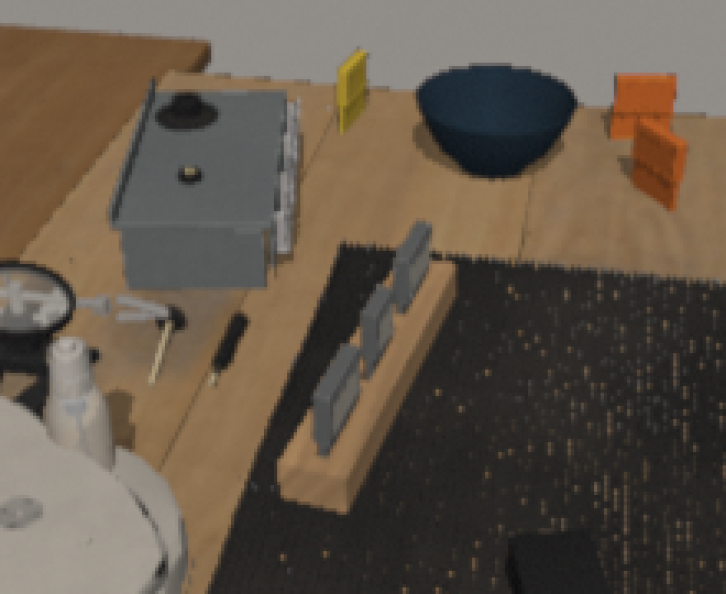

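Middle holder (top crop ~(240,300)) is the short one; wide ones at (158,290) and (322,313). Shelf channel runs front-left (355,205) to front-right (585,165), bay between two stops; bowl at (607,348). Now precise measurement.

```bash
cat >> h.py <<'E'
def rect(w,lo,hi,ctr,r):
    s=w[(w[:,2]>lo)&(w[:,2]<hi)&(np.hypot(w[:,0]-ctr[0],w[:,1]-ctr[1])<r)]
    R=cv2.minAreaRect(s[:,:2].astype(np.float32)); b=cv2.boxPoints(R)
    e=[b[1]-b[0],b[2]-b[1]]; l=max(e,key=np.linalg.norm); l=l if l[1]>0 else -l
    return np.round(R[0],1),np.round(R[1],1),round(float(np.degrees(np.arctan2(-l[0],l[1]))),1),len(s),np.round(np.median(s[:,2]),1)
def go(x,y,z,yaw):  # yaw: world angle deg of tool y; prints tool-frame shift in units after turning
    s=telemetry.read_state(); from scipy.spatial.transform import Rotation as Ro
    q=s["orientation"]; M=Ro.from_quat([q[1],q[2],q[3],q[0]]).as_matrix()
    cur=np.degrees(np.arctan2(M[1,1],M[0,1])); t=(yaw-cur+180)%360-180
    d=np.array([x,y,z])-s["ee_pos"]
    now=M.T@d/20; a=np.radians(yaw); 
    yv=np.array([np.cos(a),np.sin(a),0]); xv=np.cross(yv,[0,0,-1])
    print("t",round(s["time"],2),"pos",s["ee_pos"].round(1),"yaw",round(cur,2),"tilt",M[2].round(3),"turn units",round(-t/4,2),"shift now",now.round(2),"shift after turn",np.round([d@xv/20,d@yv/20,-d[2]/20],2),"w",round(s["width"],3),"F",s["ft_force"].round(1),"g",round(s["grasp_force"],1))
E
python3 - <<'E'
from h import *
for c in("top","side"):
    p=optics.read_camera(c); w=world(p,np.ones((384,512),bool)); print(c)
    for k in((478,167),(467,88),(455,6)): print(rect(w,66,90,k,40))
    print("bowl",rect(w,60,75,(430,-262),90),"shelf",rect(w,50,66,(645,-115),170))
    for q in("bay_mouth","flange_disc","thumb_nut"):
        for r in finder.trace(p,q)[:2]:
            v=world(p,r["pixels"]); print(q,round(r["score"],2),[int(x) for x in r["box"]],np.percentile(v,[2,50,98],axis=0).round().tolist() if len(v) else 0)
go(450,-300,231,-8.1)
E
```

```text
top
(array([480.6, 168. ]), array([55.8, 14.5]), -7.2, 108, np.float64(74.9))
(array([470. ,  88.3]), array([34.7, 13.8]), -7.3, 67, np.float64(74.7))
(array([459.2,   9.6]), array([54. , 14.7]), -7.8, 106, np.float64(74.7))
bowl (array([ 428. , -260.1]), array([141.1, 142.1]), 0.0, 284, np.float64(65.1)) shelf (array([ 648.4, -123.7]), array([137.4, 240.2]), 11.7, 3396, np.float64(59.4))
bay_mouth 0.94 [238, 115, 84, 59] [[573.0, -237.0, 30.0], [641.0, -116.0, 59.0], [729.0, -7.0, 70.0]]
flange_disc 0.53 [288, 122, 19, 14] [[667.0, -203.0, 60.0], [689.0, -178.0, 65.0], [717.0, -154.0, 81.0]]
thumb_nut 0.6 [304, 193, 51, 53] [[364.0, -326.0, 5.0], [433.0, -268.0, 30.0], [494.0, -197.0, 67.0]]
thumb_nut 0.42 [286, 120, 21, 19] [[666.0, -201.0, 59.0], [688.0, -177.0, 65.0], [716.0, -152.0, 81.0]]
side
(array([480.5, 170.5]), array([56.4, 14. ]), -9.2, 161, np.float64(76.6))
(array([469.6,  90.3]), array([39.1, 12.9]), -10.3, 91, np.float64(75.7))
(array([459.5,  12.5]), array([56.4, 12.6]), -7.2, 106, np.float64(76.3))
bowl (array([ 428.4, -257. ]), array([141.8, 146.3]), 21.5, 299, np.float64(65.2)) shelf (array([ 648.8, -121.9]), array([136.9, 243.4]), 11.1, 1989, np.float64(61.1))
bay_mouth 0.84 [183, 147, 54, 60] [[572.0, -239.0, 4.0], [640.0, -55.0, 61.0], [726.0, 6.0, 72.0]]
bay_mouth 0.6 [277, 141, 50, 30] [[365.0, -328.0, 2.0], [428.0, -291.0, 47.0], [495.0, -189.0, 69.0]]
thumb_nut 0.3 [256, 207, 11, 22] [[463.0, 7.0, 6.0], [470.0, 101.0, 60.0], [497.0, 110.0, 78.0]]
t 1.3 pos [ 179.3 -650.8  231.3] yaw -74.6 tilt [ 0.  0. -1.] turn units -16.62 shift now [ 17.71 -13.31   0.02] shift after turn [19.27 10.93  0.02] w 0.998 F [ 0.6  0.4 -0.1] g 0.0
```

```bash
python3 -m crank '1 1 -.75 0 0;1 1 -.75 0 0;1 1 -.75 0 0;1 1 -.75 0 0;1 1 -.75 0 0;1 1 -.75 0 0;1 1 -.75 0 0;1 1 -.75 0 0;1 1 -.75 0 0;1 1 -.75 0 0;1 1 -.75 0 0;1 1 -.75 0 0' && python3 -m crank '1 1 -.75 0 0;1 1 -.75 0 0;1 1 -.75 0 0;1 1 -.75 0 0;1 1 -.75 0 0;1 0.7 -.5 0 0;1 0 0 0 -1;1 0 0 0 -1;1 0 0 0 -1;1 0 0 0 -1;1 0 0 0 -1;1 0 0 0 -1' && python3 -m crank '1 0 0 0 -1;1 0 0 0 -1;1 0 0 0 -1;1 0 0 0 -1;1 0 0 0 -1;1 0 0 0 -1;1 0 0 0 -1;1 0 0 0 -1;1 0 0 0 -1;1 0 0 0 -1;1 0 0 0 -.75'; python3 -c "
from h import *
go(470,89.5,160,-7.6)"
```

```text
time: 2.3
ee_pos: [363.5, -412.5, 231.6]
orientation: [0.0, 0.991, 0.134, 0.0]
ft_force: [1.0, 0.3, 0.2]
width: 1.001
grasp_force: 0.0
time: 3.3
ee_pos: [450.3, -301.3, 231.5]
orientation: [0.0, 0.941, 0.339, 0.0]
ft_force: [-0.6, -0.9, -0.3]
width: 1.0
grasp_force: 0.0
time: 4.22
ee_pos: [450.2, -301.3, 231.5]
orientation: [0.0, 0.751, 0.66, 0.0]
ft_force: [0.9, 0.3, 0.2]
width: 1.002
grasp_force: 0.0
t 4.22 pos [ 450.2 -301.3  231.5] yaw -7.43 tilt [-0.  0. -1.] turn units 0.04 shift now [19.51 -1.55  3.57] shift after turn [19.5  -1.6   3.57] w 1.002 F [0.9 0.3 0.2] g 0.0
```

```bash
python3 -m crank '1 1 -.08 .18 0;1 1 -.08 .18 0;1 1 -.08 .18 0;1 1 -.08 .18 0;1 1 -.08 .18 0;1 1 -.08 .18 0;1 1 -.08 .18 0;1 1 -.08 .18 0;1 1 -.08 .18 0;1 1 -.08 .18 0' && python3 -m crank '1 1 -.08 .18 0;1 1 -.08 .18 0;1 1 -.08 .18 0;1 1 -.08 .18 0;1 1 -.08 .18 0;1 1 -.08 .18 0;1 1 -.08 .18 0;1 1 -.08 .18 0;1 1 -.08 .18 0;1 .5 -.08 .15 0;1 0 0 0 0;1 0 0 0 0'; python3 - <<'E'
from h import *
p=optics.read_camera("wrist"); save(p,"w1.png"); print(p["R"].round(3).tolist(),p["t"].round(0),p["fx"])
w=world(p,np.ones((384,512),bool))
for k in((481,169),(470,89.5),(459.5,11)):
    try: print(rect(w,66,90,k,35))
    except Exception as e: print(e)
go(470,89.5,44,-7.6)
E
```

```text
time: 5.05
ee_pos: [460.8, -100.0, 195.4]
orientation: [0.0, 0.752, 0.659, 0.0]
ft_force: [0.3, 0.7, 0.3]
width: 1.002
grasp_force: 0.0
time: 6.05
ee_pos: [470.0, 89.6, 159.9]
orientation: [0.0, 0.752, 0.659, -0.0]
ft_force: [0.1, 0.3, -0.0]
width: 1.002
grasp_force: 0.0
[[0.991, -0.131, -0.001], [-0.125, -0.949, 0.289], [-0.039, -0.287, -0.957]] [-453.  128.  355.] 341.4235282276486
(array([480. , 171.1]), array([55.9, 14.4]), -7.8, 2071, np.float64(75.7))
(array([469.4,  92.1]), array([35.7, 14.3]), -8.0, 1026, np.float64(75.8))
(array([458.8,  12.6]), array([56.7, 13.8]), -8.0, 1238, np.float64(75.8))
t 6.1 pos [470.2  88.8 160. ] yaw -7.62 tilt [-0.001  0.    -1.   ] turn units -0.01 shift now [ 0.04 -0.01  5.8 ] shift after turn [ 0.03 -0.01  5.8 ] w 1.002 F [ 0.3 -0.6 -0.8] g 0.0
```

View pics/w1.png

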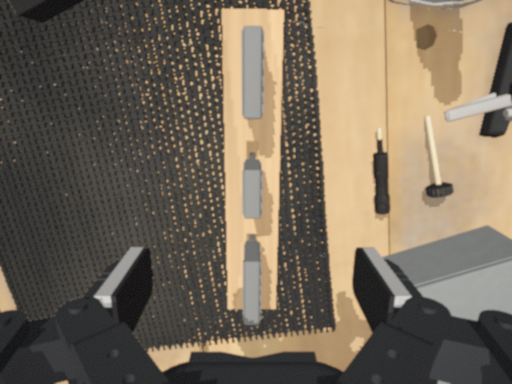

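```bash
python3 -m crank '1 .08 0 1 0;1 0 0 1 0;1 0 0 1 0;1 0 0 1 0;1 0 0 1 0;1 0 0 .8 0;0 0 0 0 0;-1 0 0 0 0;-1 0 0 0 0;-1 0 0 0 0;-1 0 0 0 0;-1 0 0 0 0' 40 && python3 -m crank '-1 0 0 0 0;-1 0 0 0 0;-1 0 0 0 0;-1 0 0 0 0;-1 0 0 0 0;-1 0 0 0 0'
```

```text
time: 7.1
ee_pos: [470.9, 91.1, 44.8]
orientation: [0.001, 0.753, 0.659, 0.001]
ft_force: [1.9, -0.4, 0.5]
width: 0.145
grasp_force: 1.4
time: 7.6
ee_pos: [470.9, 91.1, 44.7]
orientation: [0.001, 0.752, 0.659, 0.0]
ft_force: [-0.7, -0.8, 7.4]
width: 0.133
grasp_force: 41.5
```

```bash
python3 -m crank '-1 0 0 -.3 0;-1 0 0 -.7 0;-1 0 0 -1 0;-1 0 0 -1 0;-1 0 0 -1 0;-1 0 0 -1 0;-1 0 0 -.3 0;-1 -.5 0 0 0;-1 -1 0 0 0;-1 -1 0 0 0;-1 -1 0 0 0;-1 -1 0 0 0' && python3 -m crank '-1 -1 0 0 0;-1 -1 0 0 0;-1 -1 0 0 0;-1 -1 0 0 0;-1 -1 0 0 0;-1 -1 0 0 0;-1 -1 0 0 0;-1 -1 0 0 0;-1 -1 0 0 0;-1 -1 0 0 0;-1 -1 .1 0 0;-1 -1 .1 0 0' && python3 -m crank '-1 -1 0 0 0;-1 0 0 0 0;-1 0 0 0 0' && python3 -c "
from h import *
go(428,-258,60,-7.6)
p=optics.read_camera('side');save(p,'s2.png')
w=world(p,np.ones((384,512),bool));print(rect(w,90,170,(428,-258),45))
i=p['image'][60:220,200:400];cv2.imwrite('pics/s2c.png',cv2.resize(i,None,fx=3,fy=3)[:,:,::-1])"
```

```text
time: 8.6
ee_pos: [456.8, 0.1, 148.4]
orientation: [-0.001, 0.752, 0.659, -0.001]
ft_force: [0.0, -0.3, -0.3]
width: 0.131
grasp_force: 40.6
time: 9.6
ee_pos: [428.6, -237.7, 148.3]
orientation: [-0.001, 0.753, 0.658, -0.001]
ft_force: [0.5, -0.1, 0.5]
width: 0.134
grasp_force: 40.6
time: 9.85
ee_pos: [426.2, -257.3, 148.4]
orientation: [-0.001, 0.753, 0.658, -0.001]
ft_force: [-0.6, 0.6, -0.2]
width: 0.137
grasp_force: 40.6
t 9.85 pos [ 426.2 -257.3  148.4] yaw -7.78 tilt [ 0.001 -0.003 -1.   ] turn units -0.04 shift now [-0.03  0.11  4.42] shift after turn [-0.02  0.09  4.42] w 0.137 F [-0.6  0.6 -0.2] g 40.6
(array([ 424.3, -253.8]), array([37.4, 28.5]), -47.9, 132, np.float64(156.2))
```

View pics/s2c.png

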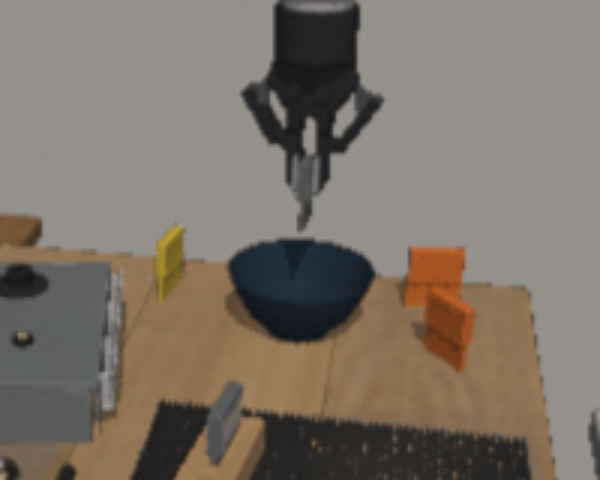

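Holder is in the grip over the bowl centre. Lower, release, rise.

```bash
python3 -m crank '-1 0 .1 1 0;-1 0 0 1 0;-1 0 0 1 0;-1 0 0 .8 0;-1 0 0 .5 0;-1 0 0 0 0;-.4 0 0 0 0;-.4 0 0 0 0;-.4 0 0 0 0;-.4 0 0 0 0;-.4 0 0 0 0;-.4 0 0 0 0' && python3 -m crank '-.4 0 0 -.5 0;-.4 0 0 -1 0;-.4 0 0 -1 0;-.4 0 0 -1 0;-.4 0 0 -1 0;0 0 0 -1 0;0 0 0 -.5 0' && python3 -c "
from h import *
go(459.5,12,160,-7.7)
for c in ('top','side'):
  p=optics.read_camera(c); save(p,c+'3.png')
  w=world(p,np.ones((384,512),bool));print('bowl',rect(w,60,72,(430,-262),90))
p=optics.read_camera('wrist');save(p,'w3.png')"
```

```text
time: 10.9
ee_pos: [430.2, -256.8, 64.4]
orientation: [0.001, 0.752, 0.659, 0.0]
ft_force: [-0.3, -0.1, -0.1]
width: 0.301
grasp_force: 0.0
time: 11.48
ee_pos: [431.1, -257.0, 187.1]
orientation: [0.002, 0.752, 0.659, 0.001]
ft_force: [1.5, -0.2, -0.3]
width: 0.498
grasp_force: 0.0
t 11.48 pos [ 431.1 -257.   187.1] yaw -7.59 tilt [-0.002  0.004 -1.   ] turn units 0.03 shift now [13.52 -0.38  1.33] shift after turn [13.52 -0.4   1.35] w 0.498 F [ 1.5 -0.2 -0.3] g 0.0
bowl (array([ 423. , -251.9]), array([144.1, 127.3]), -55.5, 231, np.float64(65.2))
bowl (array([ 427.9, -258.1]), array([146.4, 142.9]), -12.8, 314, np.float64(65.0))
```

View pics/w3.png

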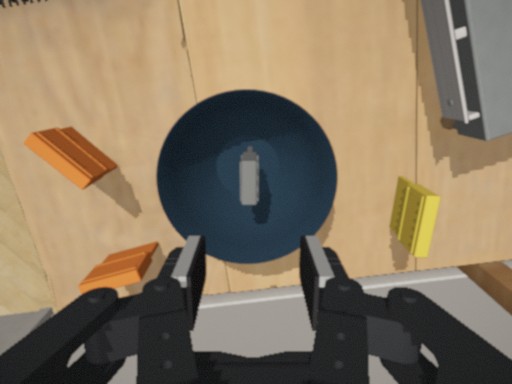

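Short holder is standing in the bowl at (248,178), released. Now look at the channel from above.

```bash
python3 -m crank '0 .6 .9 0 0;0 .6 .9 0 0;0 .6 .9 0 0;0 .6 .9 0 0;0 .6 .9 0 0;0 .6 .9 0 0;0 .6 .9 0 0;0 0 0 0 0;0 0 0 0 0' && python3 - <<'E'
from h import *
p=optics.read_camera("wrist"); save(p,"w4.png")
np.savez("w4.npz",**{k:p[k] for k in("depth","fx","fy","cx","cy","R","t","image")})
for r in finder.trace(p,"bay_mouth")[:2]+finder.trace(p,"clip")[:3]: print(r["score"],r["box"])
go(459.5,12,160,-7.7)
E
```

```text
time: 12.38
ee_pos: [565.7, -188.7, 182.0]
orientation: [-0.002, 0.752, 0.66, -0.001]
ft_force: [-0.6, 0.1, -0.3]
width: 0.5
grasp_force: 0.0
0.68 [225.2, 0.0, 254.2, 239.5]
0.83 [265.3, 79.8, 23.2, 55.9]
t 12.53 pos [ 564.5 -190.8  182.9] yaw -7.67 tilt [-0.    -0.002 -1.   ] turn units 0.01 shift now [ 9.35 -6.55  1.16] shift after turn [ 9.35 -6.56  1.14] w 0.504 F [0.  0.3 0.9] g 0.0
```

View pics/w4.png

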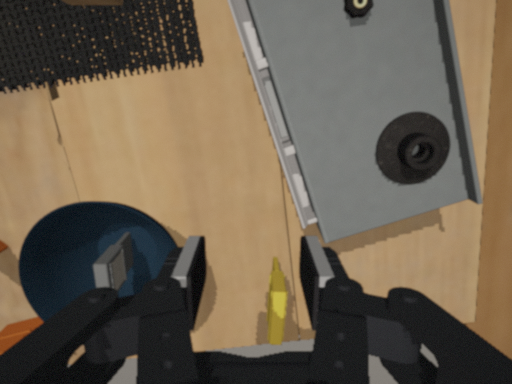

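```bash
python3 - <<'E'
from h import *
p=dict(np.load("w4.npz")); a=np.radians(11.4); O=np.array([589.3,-135.]); X=np.array([np.cos(a),np.sin(a)]);Y=np.array([-X[1],X[0]])
def K(p): return np.array([[p["fx"],0,p["cx"]],[0,p["fy"],p["cy"]],[0,0,1]])
# ortho: col = (60-y)*6 , row=(20-x)*6 ; z=60
W,H=780,360
u,v=np.meshgrid(np.arange(W),np.arange(H)); y=65-u/6; x=30-v/6
w=np.stack([O[0]+x*X[0]+y*Y[0],O[1]+x*X[1]+y*Y[1],np.full_like(x,60.)],-1)
c=w@p["R"].T+p["t"]; m=c@K(p).T; m=(m[...,:2]/m[...,2:]).astype(np.float32)
im=cv2.remap(p["image"],m[...,0],m[...,1],cv2.INTER_CUBIC)
d=cv2.remap(p["depth"],m[...,0],m[...,1],cv2.INTER_NEAREST)
for k in range(0,W,60): cv2.line(im,(k,0),(k,8),(255,0,0))
for k in range(0,H,30): cv2.line(im,(0,k),(8,k),(255,0,0))
cv2.imwrite("pics/bay.png",im[:,:,::-1])
# deck edges from cloud
w=world(p,np.ones((384,512),bool)); s=np.stack([(w[:,:2]-O)@X,(w[:,:2]-O)@Y,w[:,2]],1)
D=s[(abs(s[:,2]-60)<4)&(s[:,0]>-20)&(s[:,0]<140)]
print("y min",np.percentile(D[:,1],[.1,.5]))
for lo in range(-100,60,20):
    e=s[(s[:,1]>lo)&(s[:,1]<lo+20)&(s[:,0]>-25)&(s[:,0]<30)]
    print(lo,[(xx,round(float(np.median(e[(e[:,0]>=xx)&(e[:,0]<xx+2),2])),0)) for xx in range(-12,12,2) if ((e[:,0]>=xx)&(e[:,0]<xx+2)).any()])
E
```

```text
y min [-117.6079773  -116.43367124]
-100 [(-12, -0.0), (-10, -0.0), (-8, 60.0), (-6, 60.0), (-4, 56.0), (-2, 38.0), (0, 31.0), (2, 29.0), (4, 32.0), (6, 59.0), (8, 60.0), (10, 60.0)]
-80 [(-12, -0.0), (-10, -0.0), (-8, 60.0), (-6, 60.0), (-4, 56.0), (-2, 237.0), (0, 237.0), (2, 239.0), (4, 240.0), (6, 240.0), (8, 241.0), (10, 241.0)]
-60 [(-12, 214.0), (-10, 219.0), (-8, 218.0), (-6, 219.0), (-4, 230.0), (-2, 230.0), (0, 233.0), (2, 235.0), (4, 235.0), (6, 236.0), (8, 238.0), (10, 242.0)]
-40 [(-12, 261.0), (-10, 261.0), (-8, 261.0), (-6, 258.0), (-4, 253.0), (-2, 55.0), (0, 43.0), (2, 46.0), (4, 50.0), (6, 60.0), (8, 60.0), (10, 60.0)]
-20 [(-12, -0.0), (-10, -0.0), (-8, 61.0), (-6, 59.0), (-4, 56.0), (-2, 42.0), (0, 43.0), (2, 43.0), (4, 43.0), (6, 60.0), (8, 60.0), (10, 60.0)]
0 [(-12, -0.0), (-10, -0.0), (-8, 61.0), (-6, 59.0), (-4, 56.0), (-2, 42.0), (0, 43.0), (2, 43.0), (4, 44.0), (6, 60.0), (8, 60.0), (10, 60.0)]
20 [(-12, -0.0), (-10, 0.0), (-8, 61.0), (-6, 58.0), (-4, 56.0), (-2, 43.0), (0, 43.0), (2, 43.0), (4, 54.0), (6, 60.0), (8, 60.0), (10, 60.0)]
40 [(-12, -0.0), (-10, 0.0), (-8, 60.0), (-6, 58.0), (-4, 56.0), (-2, 24.0), (0, 24.0), (2, 24.0), (4, 44.0), (6, 60.0), (8, 60.0), (10, 60.0)]
```

View pics/bay.png

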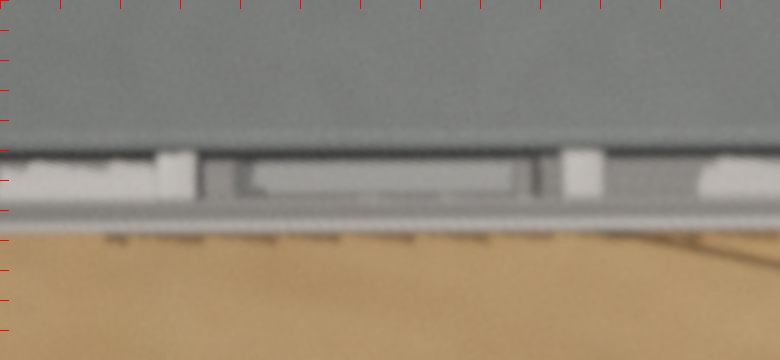

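Picture: bay between white stops at cols 198 and 562 (y +32/−28.7, i.e. centre +1.65), clip at z 43 as specified. Now to the right-hand full-width holder.

```bash
python3 -m crank '1 .9 -.65 0 0;1 .9 -.65 0 0;1 .9 -.65 0 0;1 .9 -.65 0 0;1 .9 -.65 0 0;1 .9 -.65 0 0;1 .9 -.65 0 0;1 .9 -.65 0 0;1 .9 -.65 0 0;1 .9 -.65 0 0;1 .3 0 0 0;1 0 0 0 0' && python3 -m crank '1 0 0 .5 0;1 0 0 .5 0;1 0 0 0 0;1 0 0 0 0' && python3 - <<'E'
from h import *
p=optics.read_camera("wrist")
w=world(p,np.ones((384,512),bool)); 
for k in((481,169),(459.5,11)): 
    try: print(rect(w,66,90,k,35))
    except Exception as e: print("none")
go(459.4,12,44,-7.7)
E
```

```text
time: 13.53
ee_pos: [461.1, 12.2, 184.1]
orientation: [0.0, 0.752, 0.659, 0.0]
ft_force: [0.6, -0.7, 0.3]
width: 0.998
grasp_force: 0.0
time: 13.87
ee_pos: [461.1, 10.5, 162.6]
orientation: [-0.001, 0.753, 0.658, -0.001]
ft_force: [-0.3, 1.2, -0.5]
width: 0.999
grasp_force: 0.0
(array([0., 0.]), array([0., 0.]), 180.0, 0, np.float64(nan))
(array([458.4,  12.9]), array([55.5, 14. ]), -7.7, 1517, np.float64(75.8))
t 13.92 pos [461.6  10.8 163.2] yaw -7.68 tilt [ 0.    -0.001 -1.   ] turn units 0.0 shift now [ 0.05 -0.11  5.96] shift after turn [ 0.05 -0.12  5.96] w 0.998 F [-0.1 -0.1 -0.2] g 0.0
  return _methods._mean(a, axis=axis, dtype=dtype,
  ret = ret.dtype.type(ret / rcount)
```

```bash
python3 -m crank '1 .05 -.1 1 0;1 0 0 1 0;1 0 0 1 0;1 0 0 1 0;1 0 0 1 0;.5 0 0 .9 0;0 0 0 0 0;-1 0 0 0 0;-1 0 0 0 0;-1 0 0 0 0;-1 0 0 0 0;-1 0 0 0 0' 70 && python3 -m crank '-1 0 0 0 0;-1 0 0 0 0;-1 0 0 0 0;-1 0 0 0 0;-1 0 0 0 0;-1 0 0 0 0' && python3 -m crank '-1 0 0 -.3 0;-1 0 0 -.7 0;-1 0 0 -1 0;-1 0 0 -1 0;-1 0 0 -1 0;-1 0 0 -1 0;-1 0 0 -1 0;-1 0 0 0 0;-1 0 0 0 0' && python3 - <<'E'
from h import *
go(589.2,-133.5,150,11.4)
p=optics.read_camera("wrist");w=world(p,np.ones((384,512),bool)); z=telemetry.read_state()["ee_pos"]
print(rect(w,z[2]+25,z[2]+45,z,30))
E
```

```text
time: 14.92
ee_pos: [460.7, 12.8, 47.1]
orientation: [0.001, 0.753, 0.659, 0.001]
ft_force: [-0.5, -0.4, 6.3]
width: 0.126
grasp_force: 68.4
time: 15.42
ee_pos: [460.7, 12.8, 47.1]
orientation: [0.001, 0.752, 0.659, 0.001]
ft_force: [-0.5, -0.4, 6.3]
width: 0.122
grasp_force: 68.5
time: 16.17
ee_pos: [460.3, 12.7, 166.9]
orientation: [0.001, 0.753, 0.659, 0.001]
ft_force: [-0.7, 0.2, -0.7]
width: 0.126
grasp_force: 68.2
t 16.17 pos [460.3  12.7 166.9] yaw -7.62 tilt [-0.     0.003 -1.   ] turn units -4.75 shift now [-6.39  7.35  0.87] shift after turn [-8.44  4.87  0.85] w 0.126 F [-0.7  0.2 -0.7] g 68.2
(array([458.5,  13.7]), array([48.7, 48.6]), -49.1, 6410, np.float64(196.0))
```

```bash
python3 -m crank '-1 0 0 0 -1;-1 0 0 0 -1;-1 0 0 0 -1;-1 0 0 0 -1;-1 0 0 0 -.75;-1 -.8 .5 0 0;-1 -1 .5 0 0;-1 -1 .5 0 0;-1 -1 .5 0 0;-1 -1 .5 0 0;-1 -1 .5 0 0;-1 -1 .5 0 0' && python3 -m crank '-1 -1 .5 0 0;-1 -.64 .87 0 0;-1 0 0 0.85 0;-1 0 0 0 0;-1 0 0 0 0' && python3 - <<'E'
from h import *
for i in range(2): go(589.2,-133.5,150,11.4); p=optics.read_camera("wrist")
np.savez("w5.npz",**{k:p[k] for k in("depth","fx","fy","cx","cy","R","t","image")}); save(p,"w5.png")
E
```

```text
time: 17.22
ee_pos: [554.8, -107.5, 164.0]
orientation: [-0.002, 0.633, 0.774, -0.001]
ft_force: [-0.0, 0.2, -0.4]
width: 0.126
grasp_force: 68.2
time: 17.63
ee_pos: [586.8, -132.9, 146.5]
orientation: [-0.003, 0.633, 0.774, -0.001]
ft_force: [0.2, 1.5, 0.1]
width: 0.126
grasp_force: 68.3
t 17.63 pos [ 586.8 -132.9  146.5] yaw 11.44 tilt [ 0.003 -0.005 -1.   ] turn units 0.01 shift now [-0.05  0.11 -0.18] shift after turn [-0.05  0.11 -0.17] w 0.126 F [0.2 1.5 0.1] g 68.3
t 17.68 pos [ 587.4 -132.6  147.7] yaw 11.46 tilt [ 0.002 -0.003 -1.   ] turn units 0.02 shift now [-0.06  0.08 -0.12] shift after turn [-0.06  0.08 -0.12] w 0.13 F [ 0.2 -0.2  0.4] g 68.3
```

View pics/w5.png

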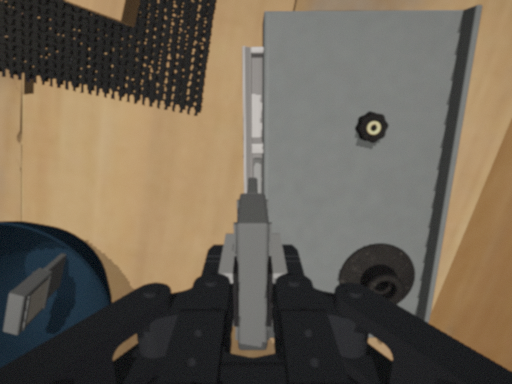

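Holder (252,280) lines up with the channel (cols 249–265 at row 160); +y stop at (257,148). Check the offset in one frame.

```bash
python3 - <<'E'
from h import *
p=dict(np.load("w5.npz")); a=np.radians(11.45); O=np.array([589.2,-133.5]); X=np.array([np.cos(a),np.sin(a)]);Y=np.array([-X[1],X[0]])
v,u=np.mgrid[0:384,0:512]; d=p["depth"]; c=np.stack([(u-p["cx"])/p["fx"]*d,(v-p["cy"])/p["fy"]*d,d],-1)
w=(c-p["t"])@p["R"]; s=np.stack([(w[...,:2]-O)@X,(w[...,:2]-O)@Y,w[...,2]],-1)
for r in (185,205,235,280,320,340,346,350): print(r,[(int(k),*s[r,k].round(1)) for k in (238,242,246,250,254,258,262,266,270)])
for r in (142,146,150,154,158,164,170): print(r,[(int(k),*s[r,k].round(1)) for k in range(244,270,3)], p["image"][r,257])
E
```

```text
185 [(238, np.float64(-15.1), np.float64(-8.3), np.float64(-0.7)), (242, np.float64(-11.5), np.float64(-8.3), np.float64(-0.7)), (246, np.float64(-1.3), np.float64(75.7), np.float64(290.2)), (250, np.float64(-3.1), np.float64(29.1), np.float64(128.6)), (254, np.float64(-1.1), np.float64(28.7), np.float64(127.4)), (258, np.float64(2.1), np.float64(4.1), np.float64(42.2)), (262, np.float64(5.3), np.float64(2.2), np.float64(35.6)), (266, np.float64(7.4), np.float64(9.2), np.float64(59.8)), (270, np.float64(10.2), np.float64(9.3), np.float64(60.1))]
205 [(238, np.float64(-8.3), np.float64(24.4), np.float64(145.1)), (242, np.float64(-6.0), np.float64(28.9), np.float64(157.6)), (246, np.float64(-4.4), np.float64(28.6), np.float64(157.0)), (250, np.float64(-2.8), np.float64(28.4), np.float64(156.3)), (254, np.float64(-1.1), np.float64(28.5), np.float64(156.6)), (258, np.float64(0.5), np.float64(28.5), np.float64(156.7)), (262, np.float64(2.2), np.float64(28.8), np.float64(157.3)), (266, np.float64(3.9), np.float64(28.1), np.float64(155.4)), (270, np.float64(10.5), np.float64(-5.8), np.float
[... 6634 characters left out ...]
)), (265, np.float64(6.6), np.float64(24.1), np.float64(59.0)), (268, np.float64(8.6), np.float64(24.4), np.float64(60.5))] [159 158 154]
170 [(244, np.float64(-7.9), np.float64(20.1), np.float64(60.1)), (247, np.float64(-5.9), np.float64(20.1), np.float64(60.0)), (250, np.float64(-3.8), np.float64(19.1), np.float64(55.9)), (253, np.float64(-1.7), np.float64(15.8), np.float64(42.5)), (256, np.float64(0.5), np.float64(15.9), np.float64(42.8)), (259, np.float64(2.8), np.float64(15.7), np.float64(42.1)), (262, np.float64(5.2), np.float64(13.8), np.float64(34.2)), (265, np.float64(6.6), np.float64(20.2), np.float64(60.5)), (268, np.float64(8.7), np.float64(19.9), np.float64(59.2))] [161 160 155]
```

Holder sits at x≈−1.5, y≈+1.2 against bay centre x≈+1.1, y≈+0.8: shift +2.5 mm in tool y, then descend in stages.

```bash
python3 -m crank '-1 0 .12 .5 0;-1 0 0 .6 0;-1 0 0 .6 0;-1 0 0 .4 0;-1 0 0 .2 0;-1 0 0 0 0;-1 0 0 0 0' && python3 -m crank '-1 0 0 .1 0;-1 0 0 .1 0;-1 0 0 .1 0;-1 0 0 .1 0;-1 0 0 .1 0;-1 0 0 0 0' && python3 -c "
from h import *
go(590.2,-133.2,74.5,11.45)
p=optics.read_camera('side');i=p['image'][100:220,150:310];cv2.imwrite('pics/s6.png',cv2.resize(i,None,fx=4,fy=4,interpolation=3)[:,:,::-1])
go(590.2,-133.2,74.5,11.45)"
```

```text
time: 18.32
ee_pos: [591.0, -132.9, 102.6]
orientation: [-0.0, 0.633, 0.774, -0.0]
ft_force: [0.1, 0.4, -0.4]
width: 0.129
grasp_force: 68.3
time: 18.82
ee_pos: [590.7, -133.0, 92.5]
orientation: [-0.0, 0.633, 0.774, -0.0]
ft_force: [0.6, -0.3, 0.4]
width: 0.126
grasp_force: 68.3
t 18.82 pos [ 590.7 -133.    92.5] yaw 11.4 tilt [ 0.    -0.001 -1.   ] turn units -0.01 shift now [-0.01 -0.03  0.9 ] shift after turn [-0.01 -0.03  0.9 ] w 0.126 F [ 0.6 -0.3  0.4] g 68.3
t 18.87 pos [ 590.9 -132.9   92.7] yaw 11.4 tilt [ 0. -0. -1.] turn units -0.01 shift now [-0.01 -0.03  0.91] shift after turn [-0.01 -0.04  0.91] w 0.128 F [ 0.1 -0.8 -0.3] g 68.3
```

View pics/s6.png

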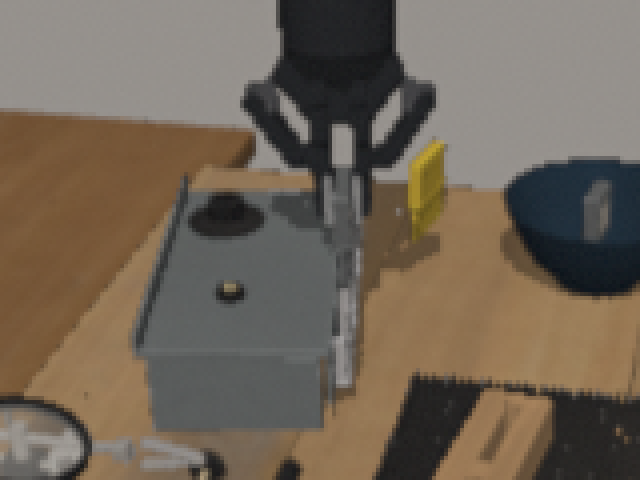

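Tongue at (345,275) is entering the channel with no contact force. Continue.

```bash
python3 -m crank '-1 0 0 .1 0;-1 0 0 .1 0;-1 0 0 .1 0;-1 0 0 .1 0;-1 0 0 .1 0;-1 0 0 0 0' && python3 -m crank '-1 0 0 .1 0;-1 0 0 .1 0;-1 0 0 .1 0;-1 0 0 0 0;-1 0 0 0 0'
```

```text
time: 19.37
ee_pos: [590.7, -132.9, 82.4]
orientation: [-0.0, 0.633, 0.774, -0.0]
ft_force: [-0.2, -0.6, -1.0]
width: 0.126
grasp_force: 68.3
time: 19.78
ee_pos: [591.3, -132.9, 77.5]
orientation: [0.0, 0.633, 0.774, -0.0]
ft_force: [-1.0, 0.2, 5.0]
width: 0.126
grasp_force: 69.1
```

```bash
python3 -m crank '-1 0 0 .1 0;-1 0 0 .1 0;-1 0 0 0 0;-1 0 0 0 0' && python3 -m crank '-1 0 0 .1 0;-1 0 0 .1 0;-1 0 0 0 0;-1 0 0 0 0'
```

```text
time: 20.12
ee_pos: [591.3, -132.9, 74.1]
orientation: [0.0, 0.633, 0.774, -0.0]
ft_force: [-2.9, -0.0, 9.2]
width: 0.127
grasp_force: 69.6
time: 20.45
ee_pos: [591.7, -132.9, 73.7]
orientation: [0.001, 0.633, 0.774, -0.001]
ft_force: [-9.8, 0.5, 30.8]
width: 0.126
grasp_force: 72.8
```

```bash
python3 -m crank '-1 0 0 -.04 0;-1 0 0 0 0;-1 0 0 0 0;-1 0 0 0 0' && python3 - <<'E'
from h import *
p=optics.read_camera("wrist"); save(p,"w7.png"); go(590.2,-133.2,74.5,11.45)
v,u=np.mgrid[0:384,0:512]; d=p["depth"]; c=np.stack([(u-p["cx"])/p["fx"]*d,(v-p["cy"])/p["fy"]*d,d],-1)
w=(c-p["t"])@p["R"]; a=np.radians(11.45);O=np.array([590.2,-132.9]); X=np.array([np.cos(a),np.sin(a)]);Y=np.array([-X[1],X[0]])
s=np.stack([(w[...,:2]-O)@X,(w[...,:2]-O)@Y,w[...,2]],-1)
for r in (230,250,280,320,340): print(r,s[r,254].round(1))
for c in("top","side"):
    p=optics.read_camera(c); w=world(p,np.ones((384,512),bool))
    print(c,rect(w,66,90,(480.5,169),40),"bowl",rect(w,58,72,(430,-262),90))
    b=w[(np.hypot(w[:,0]-430,w[:,1]+258)<45)&(w[:,2]>40)]; print(len(b),b.max(0),np.median(b,0))
E
```

```text
time: 20.78
ee_pos: [591.6, -132.8, 73.7]
orientation: [0.001, 0.633, 0.774, -0.001]
ft_force: [-7.7, 0.3, 25.3]
width: 0.129
grasp_force: 71.9
t 20.83 pos [ 591.6 -132.9   73.7] yaw 11.39 tilt [-0.002  0.    -1.   ] turn units -0.02 shift now [-0.   -0.07 -0.04] shift after turn [-0.   -0.07 -0.04] w 0.128 F [-8.2 -0.4 25.3] g 71.9
230 [  1.7  24.7 102.6]
250 [  1.7  16.5 102.3]
280 [  1.7   4.3 102.9]
320 [  1.7 -13.6 102.7]
340 [  1.7 -23.1 102.7]
top (array([480.5, 168.1]), array([54.8, 14.4]), -7.6, 107, np.float64(74.8)) bowl (array([ 411. , -210.1]), array([127.7,  41. ]), -69.6, 93, np.float64(65.1))Traceback (most recent call last):
  File "<stdin>", line 10, in <module>
    return umr_maximum(a, axis, None, out, keepdims, initial, where)
ValueError: zero-size array to reduction operation maximum which has no identity
```

View pics/w7.png

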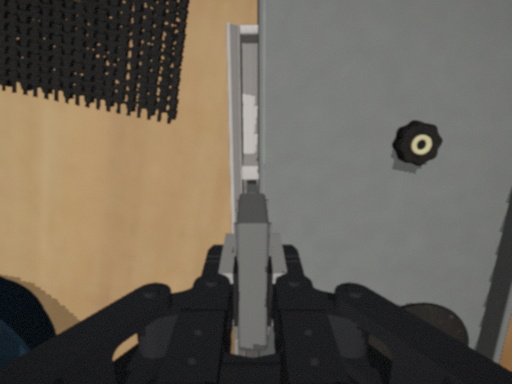

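Wrist view: the holder (252,280) is seated in the channel next to the stop at (250,172). Its head top is at the expected height and the press is about 25 N. Handing in.

```bash
python3 -c "
from station import manip; print(manip.finish_job())"
```

```text
the job is handed in; nothing more can be done
None
```

I dropped the short holder into the bowl, pressed one full-width holder home in the middle bay and am still holding it there at about 25 N, left the other standing in the strip, and handed the job in at about 21 s; no verdict came back.

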